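# Put the hammer and caliper away in the sloped shadow tray

## Robot

A 7-joint arm with a two-finger parallel gripper is mounted at the origin on the work surface. World frame = base frame: x ahead of the robot, y to its left, z up, the work surface at z = 0. Lengths are in mm, angles in rad, forces in N, time in s.
With the tool pointing down it reaches from about 350 to 900 mm from the base axis. Payload 8.1 kg.
Tool frame: the origin (TCP) lies on the centre line of the jaws, within the pads' length; the fingertips stand 14 mm ahead of it and the grasp point (between the pads) lies 5 mm behind it (ctrl.tcp_to_tips is the distance from the TCP to the fingertips, in mm); z points along the fingers, x is the direction in which the jaws open and shut, and the axes are right-handed (so a half turn about z gives the same grasp; the last joint's range is limited). The gripper opens to 92 mm and grips with 3 to 60 N. Pads are 19 mm wide; open, the fingers measure 130 mm over their backs; the gripper's body (75 mm by 190 mm) begins 47 mm behind the grasp point.
Start: joints at [-1.416, 0.434, 0.025, 1.573, -0.012, 1.134, -0.075], TCP at [159.373, 604.352, 240.742] pointing down, gripper open.
Joint ranges: [-2.62, 2.62], [-0.44, 2.09], [-1.27, 1.32], [0.08, 2.57], [-1.32, 4.46], [0.12, 2], [-2.74, 2.74]. Speed limits (rad/s): [2.22, 2.22, 3.01, 3.01, 3.14, 3.14, 3.14].

## Interface

Orientations are given as a rotation vector (axis times angle).
In Python, from plant import ctrl, snapshot, find_in, place_of gives the robot as it stands. The module is installed in compiled form; this text tells all that it offers.
- The arm moves only by the shell command python3 -m creep 'ROWS' [OPENING] [FORCE]. ROWS is JSON, a list of rows, each a list of 6 numbers: the shift along the world's x, y, z in cm, then the turn, a rotation vector about the world's x, y, z in degrees. In form: [[x, y, z, wx, wy, wz], ...]. A call has exactly 8 rows; each row shifts and turns the commanded pose from where the row before left it; what a row does not reach is not made up. A row lasts 1/10 s, in which the tool goes at most 50 mm and 8.59 degrees, less where a joint would pass 70% of its speed; a pose out of reach is approached as far as the arm can. A call is refused whole if a number of a shift passes 5 or a number of a turn 8.59, either way. A call with a gripper value outside its range is refused whole. OPENING is the opening in per cent of the stroke, from 0 (shut) to 100 (fully open), set as the call begins (- or left out, the last holds). The fingers move at their own pace and stop on an object; FORCE is the grip in N (left out, the last holds). Time passes only in rows, so rows that do not move let the fingers close, or fill a call up. It gives the time, the measured TCP pose, the force and the opening at its end, in the units of the state.
- ctrl.read_state(): the state, without advancing time (a new reading comes with each control period).
- snapshot(name): name is "scene" or "top" or "wrist"; returns a dict with "image" (384x512x3 uint8, red, green, blue), "fovy" (degrees; the focal length in pixels is half the picture's height over the tangent of half this angle, whatever the lens; pixels are square), "cx", "cy" (the principal point, pixels), "rvec" (rotation vector, rad) and "tvec" (3), from world to camera coordinates, as OpenCV has them. Camera axes: x right, y down, z forward; pixel columns grow to the right and rows downward; lengths in mm; the calibration is good to about 2 mm. A picture is of the moment at which its call begins. There is no depth.
- ctrl.job_done(): hands the job in, once; it reports no verdict.
Trained networks look in the newest picture that a camera, given by its name, has taken for a name from the list of things; names that differ only in an ending like _2 or _b are one class to them, and where a whole thing is asked for, a point or a joint stands for the part that bears it (a point fixed in the world has none). Each returns a list of dicts, best first, with "confidence" (0 to 1); they miss things now and then, are a little off and sometimes report something else, mostly with a low value. They report only what shows in the picture. A call takes as long as a camera call. They do not tell look-alikes from the thing itself.
- find_in(camera, thing): "location" ([x, y, z] in mm, in the coordinates of the camera as it stood for that picture, good to about 4 mm: the middle of the surface that is visible of it).
- place_of(camera, thing): "location" ([x, y, z] in mm, in the coordinates of the camera as it stood for that picture, good to about 4 mm: a listed point, or the origin of a listed thing).
The state is a dict: "clock": time; "joint_positions": joint angles; "qd": joint speeds; "tau": joint torques, N m; "ee_pos": TCP position; "orientation": TCP orientation; "wrist_force": force on the tool from outside, world axes, zero at the start; "ft_torque": the same for the moment, N m; "opening": finger opening in mm.
Only numpy, scipy, OpenCV 4.12 (cv2) and the standard library are available. Lean on these libraries where they do the work, as an engineer would, in place of code of your own. Each camera call takes 0.05 s, during which the arm holds its last target.

## Task

Tidy the jeweller's bench: lay the ball-peen hammer and the digital caliper in their own cut-outs in the sloped foam tray, each fully home and flat on the pocket floor. Set them down gently, without dropping or forcing them, let go of both, and leave the mallet, the steel block and the cup of punches where they stand. The order does not matter.

Things in the scene. Friction and masses are not known exactly. Their poses are not given: they have to be found in the camera images.
- hammer: Ball-peen hammer lying on the mat, 0.24 kg. Origin: underside, below the grip place; x along the handle to the head, z up. Wooden handle 18 mm wide, 20 high, flat-bottomed, x = -125 to +38 mm. Steel head 24 mm high, x = 37 to 61 mm: flat face reaches y = -40 mm, smaller ball end y = +30 mm, so it fits its pocket one way only. Centre of mass 30 mm from the origin to the head.
- caliper: Digital caliper lying on the mat, display up, 0.18 kg. Origin: underside, below the middle of the black display housing (the place to grip: 60 mm along x, 28 wide, 16 high); x along the beam to the jaws, z up. Steel beam 16 mm wide, 5 thick, x = -120 to +62 mm. Jaws 5 mm thick near x = 47 mm: long ones reach y = -48 mm, short ones y = +22 mm.
- tray: Fixed tray, black foam face 216 mm along the slope, 228 across, sloped 25 degrees, low edge (38 mm over the table) on its -x side towards the robot, high edge 130 mm. Origin on the table below the line of the two home points; z up. Two pockets 11 mm deep, yellow floors, shaped as the tools with 3 mm play all round: hammer's on the +y side, caliper's on -y; head and jaws up the slope.
- hammer_head (a point): Point on the hammer's underside below the middle of the head, 49 mm from the hammer's origin along +x.
- hammer_butt (a point): Point on the hammer's underside at the handle's free end, 125 mm from the origin along -x.
- caliper_jaws (a point): Point on the caliper's underside between the jaws, 47 mm from its origin along +x.
- caliper_end (a point): Point on the caliper's underside at the beam's free end, 120 mm from its origin along -x.
- hammer_home (a point): On the floor of the hammer pocket, where the hammer's origin belongs. Finger notches to the floor here: 44 mm along the tool, 32 mm out from each side of the handle. x points up the slope along the pocket, z is the outward normal of the sloped face, y level; the seated tool's frame coincides with this one.
- hammer_home_head (a point): On the same pocket floor, where point hammer_head belongs; axes as hammer_home.
- hammer_home_butt (a point): On the same pocket floor, where point hammer_butt belongs; axes as hammer_home.
- caliper_home (a point): On the floor of the caliper pocket, where the caliper's origin belongs. Finger notches to the floor here: 44 mm along the tool, 32 mm out from each side of the display housing. x points up the slope along the pocket, z is the outward normal of the sloped face, y level; the seated tool's frame coincides with this one.
- caliper_home_jaws (a point): On the same pocket floor, where point caliper_jaws belongs; axes as caliper_home.
- caliper_home_end (a point): On the same pocket floor, where point caliper_end belongs; axes as caliper_home.
- mallet: Bystander: loose wooden mallet lying on the bench, head 60 mm thick and 85 mm long, about 220 mm overall. Origin on the table below the middle of its length.
- bench_block: Bystander: loose square steel bench block, 90 x 90 x 22 mm. Origin at the centre of its underside.
- punch_cup: Bystander: loose aluminium cup of steel punches, 72 mm across, about 106 mm high with the punches. Origin at the centre of its underside.
There are look-alikes about, which are no part of the job. Leave any turquoise or yellow look-alike of the caliper alone. There is more than one size of the hammer; the job needs the largest.

How it is judged (in metres and radians):
At the end, for the whole second after the job is handed in: Hammer and caliper each in their own pocket: head and butt, jaws and beam end within 7 mm of their home points, underside within 0.07 rad of the pocket floor, at rest (under 10 mm/s), released; mallet, block and cup within 20 mm of their starts (distance between hammer_head and hammer_home_head below 0.007 m and distance between hammer_butt and hammer_home_butt below 0.007 m and angle between the z axis of hammer and the z axis of hammer_home, either way round below 0.07 rad and linear speed of each of hammer, caliper below 0.01 m/s and distance between caliper_jaws and caliper_home_jaws below 0.007 m and distance between caliper_end and caliper_home_end below 0.007 m and angle between the z axis of caliper and the z axis of caliper_home, either way round below 0.07 rad and distance of each of mallet, bench_block, punch_cup from where it was at the start of the episode below 0.02 m); the robot touches nothing.
It fails at once if the hammer is forced against the tray (over 60 N) (contact force between hammer and tray above 60 N).
It fails at once if the caliper is forced against the tray (over 60 N) (contact force between caliper and tray above 60 N).
It fails at once if the hammer is dropped: it falls out of the fingers faster than 0.5 m/s (about 13 mm of fall) (linear speed of hammer above 0.5 m/s and contact force between the fingers and hammer below 0.1 N).
It fails at once if the caliper is dropped: it falls out of the fingers faster than 0.5 m/s (about 13 mm of fall) (linear speed of caliper above 0.5 m/s and contact force between the fingers and caliper below 0.1 N).
It fails at once if the mallet, the steel block or the cup is moved by more than 20 mm (distance of any of mallet, bench_block, punch_cup from where it was at the start of the episode above 0.02 m).
It also fails if it takes over 72 s, if anything falls off the work surface, if the arm or the gripper's body presses on something with over 40 N, if the wrist force passes 120 N, or if a joint passes its speed limit or range.

## Working session

There is one attempt and no reset: what is moved stays moved. The work goes in short steps, Python scripts to look and compute and a shell command to move; the robot and the scene stay as the last step left them, time stands still between calls to the robot, and variables do not carry over. Pictures are saved under pics/ and viewed, and the job is handed in when it is done.

```bash
mkdir -p pics; cat > h.py <<'E'
import numpy as np, cv2
from plant import ctrl, snapshot, find_in, place_of
def snap(n,f=None):
    s=snapshot(n)
    if f: cv2.imwrite('pics/'+f,s['image'][:,:,::-1])
    return s
def w(s,p):
    R=cv2.Rodrigues(np.array(s['rvec'],float))[0]
    return R.T@(np.array(p)-np.array(s['tvec']).ravel())
def pix(s,P):
    R=cv2.Rodrigues(np.array(s['rvec'],float))[0]
    c=R@np.array(P,float)+np.array(s['tvec']).ravel()
    f=s['image'].shape[0]/2/np.tan(np.radians(s['fovy'])/2)
    return np.array([s['cx']+f*c[0]/c[2],s['cy']+f*c[1]/c[2]])
def ray(s,u,v,z):
    R=cv2.Rodrigues(np.array(s['rvec'],float))[0]
    f=s['image'].shape[0]/2/np.tan(np.radians(s['fovy'])/2)
    d=R.T@np.array([(u-s['cx'])/f,(v-s['cy'])/f,1]); o=-R.T@np.array(s['tvec']).ravel()
    return o+d*(z-o[2])/d[2]
E
python3 - <<'E'
from h import *
for n in ['scene','top','wrist']:
    s=snap(n,n+'0.png')
    print(n,s['fovy'],s['cx'],s['cy'],w(s,[0,0,0]).round())
    for t in ['hammer','hammer_head','hammer_butt','caliper','caliper_jaws','caliper_end','tray','hammer_home','hammer_home_head','hammer_home_butt','caliper_home','caliper_home_jaws','caliper_home_end','mallet','bench_block','punch_cup']:
        print(t,[(round(d['confidence'],2),w(s,d['location']).round().tolist(),pix(s,w(s,d['location'])).round().tolist()) for d in place_of(n,t)][:4])
st=ctrl.read_state();print(st['clock'],st['ee_pos'],st['orientation'],st['opening'],st['wrist_force'])
E
```

```text
scene 44.1584547877702 252.94541919184482 191.44466545895128 [1019. -694. 1365.]
hammer [(0.74, [352.0, -170.0, 1.0], [188.0, 205.0]), (0.64, [321.0, -504.0, -2.0], [109.0, 276.0])]
hammer_head [(0.87, [350.0, -481.0, 2.0], [121.0, 275.0]), (0.7, [650.0, 30.0, 114.0], [297.0, 191.0]), (0.6, [485.0, -359.0, -2.0], [180.0, 270.0]), (0.59, [441.0, -343.0, -1.0], [173.0, 258.0])]
hammer_butt [(0.73, [248.0, -564.0, 1.0], [78.0, 277.0]), (0.65, [260.0, -156.0, 5.0], [170.0, 188.0]), (0.58, [328.0, -300.0, -3.0], [156.0, 230.0])]
caliper [(0.76, [289.0, 217.0, 2.0], [242.0, 125.0]), (0.53, [246.0, 413.0, 1.0], [264.0, 90.0])]
caliper_jaws [(0.8, [273.0, 375.0, -0.0], [263.0, 99.0]), (0.75, [447.0, -345.0, -0.0], [174.0, 260.0]), (0.65, [305.0, 266.0, -0.0], [254.0, 120.0]), (0.58, [534.0, 311.0, 3.0], [311.0, 140.0])]
caliper_end [(0.8, [180.0, 514.0, -1.0], [265.0, 69.0]), (0.67, [367.0, 348.0, -3.0], [279.0, 114.0]), (0.65, [611.0, -76.0, 89.0], [267.0, 212.0]), (0.59, [232.0, 115.0, 4.0], [213.0, 135.0])]
tray [(0.93, [606.0, -19.0, -2.0], [275.0, 213.0])]
hammer_home [(0.84, [603.0, 28
[... 2125 characters left out ...]
0], [168.0, 207.0])]
mallet [(0.61, [693.0, 333.0, 1.0], [168.0, 159.0])]
bench_block [(0.67, [703.0, -345.0, -2.0], [331.0, 162.0])]
punch_cup [(0.56, [807.0, 43.0, -0.0], [239.0, 135.0])]
wrist 69.82604226327564 256.49111193862063 189.84225714963156 [ 89. 622. 384.]
hammer []
hammer_head []
hammer_butt []
caliper []
caliper_jaws []
caliper_end [(0.91, [178.0, 514.0, 3.0], [200.0, 194.0])]
tray []
hammer_home []
hammer_home_head []
hammer_home_butt []
caliper_home []
caliper_home_jaws []
caliper_home_end []
mallet []
bench_block []
punch_cup []
2.55 [159.38264366 604.34801466 240.74003542] [2.48866075e+00 1.91732460e+00 4.56790904e-05] 91.58523748631409 [ 0.4985936   0.66457102 -0.20279833]
```

```bash
python3 - <<'E'
import cv2
a=cv2.imread('pics/top0.png');cv2.imwrite('pics/top0c.png',cv2.resize(a[120:310,90:410],None,fx=2.5,fy=2.5,interpolation=cv2.INTER_CUBIC))
E
```

```text
(no output)
```

View pics/top0c.png

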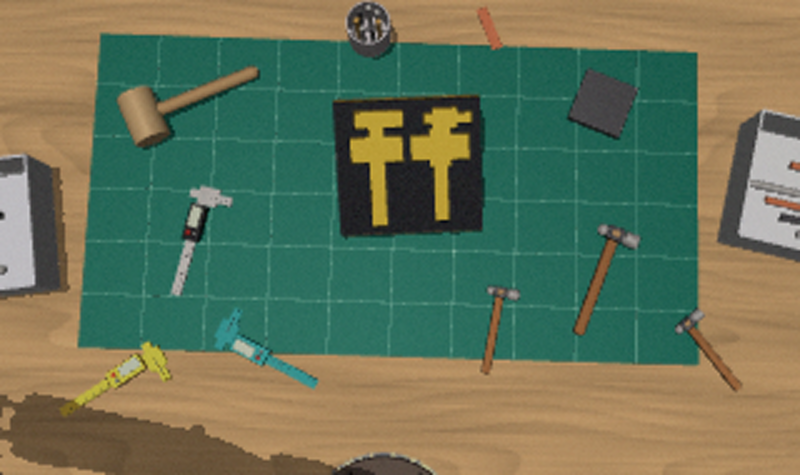

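View pics/scene0.png

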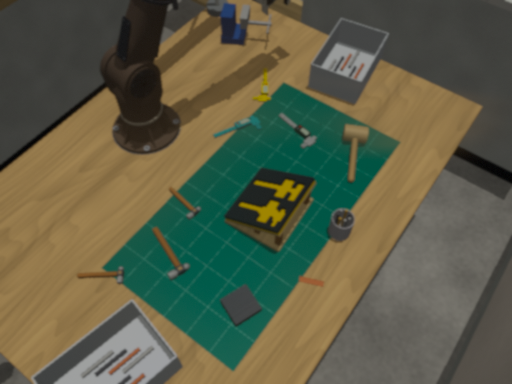

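View pics/wrist0.png

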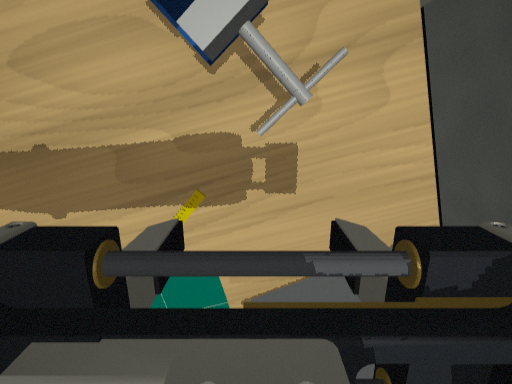

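```bash
python3 - <<'E'
from h import *
s=snap('wrist')
R=cv2.Rodrigues(np.array(s['rvec'],float))[0]
print('cam axes world',R.round(2)); print(ray(s,256,190,0).round(),ray(s,256,100,0).round(),ray(s,256,230,0).round())
st=ctrl.read_state();T=cv2.Rodrigues(np.array(st['orientation']))[0];print(T.round(3))
c=w(s,[0,0,0]);print('cam in tool',T.T@(c-st['ee_pos']),(R@T).round(3))
E
```

```text
cam axes world [[ 0.26  0.97  0.  ]
 [ 0.93 -0.25  0.27]
 [ 0.26 -0.07 -0.96]]
[194. 593.   0.] [ 74. 625.   0.] [255. 577.   0.]
[[ 0.255  0.967  0.   ]
 [ 0.967 -0.255  0.   ]
 [ 0.     0.    -1.   ]]
cam in tool [  -1.20363224  -72.87698081 -143.2757815 ] [[ 1.     0.    -0.   ]
 [-0.     0.962 -0.273]
 [ 0.     0.273  0.962]]
```

```bash
python3 -m creep '[[2.1,-1.8,0,0,0,0],[2.1,-1.8,0,0,0,0],[2.1,-1.8,0,0,0,0],[2.1,-1.8,0,0,0,0],[2.1,-1.8,0,0,0,0],[2.1,-1.8,0,0,0,0],[2.1,-1.8,0,0,0,0],[2.1,-1.8,0,0,0,0]]' 100 50
python3 -m creep '[[2.1,-1.8,0,0,0,0],[2.1,-1.8,0,0,0,0],[2.1,-1.8,0,0,0,0],[2.1,-1.8,0,0,0,0],[2.1,-1.8,0,0,0,0],[2.1,-1.8,0,0,0,0],[2.1,-1.8,0,0,0,0],[2.1,-1.8,0,0,0,0]]'
cat > look.py <<'E'
import sys
from h import *
s=snap('wrist',sys.argv[1])
np.save('cal.npy',np.array([s['rvec'],s['tvec']],dtype=float).reshape(2,3))
for t in sys.argv[2:]:
    print(t,[(round(d['confidence'],2),w(s,d['location']).round(1).tolist(),pix(s,w(s,d['location'])).round().tolist()) for d in place_of('wrist',t)][:3])
st=ctrl.read_state();T=cv2.Rodrigues(np.array(st['orientation']))[0]
print(st['clock'],st['ee_pos'].round(1),'yaw jaw',np.degrees(np.arctan2(T[1,0],T[0,0])).round(2),st['opening'],st['wrist_force'].round(1)); print(T.round(3).tolist())
E
python3 look.py w1.png caliper caliper_jaws caliper_end
```

```text
clock: 3.4
ee_pos: [328.2, 459.6, 240.9]
orientation: [-2.489, -1.917, -0.0]
wrist_force: [1.1, 0.1, -0.1]
opening: 91.5
clock: 4.2
ee_pos: [496.2, 315.6, 240.9]
orientation: [-2.489, -1.917, -0.001]
wrist_force: [0.8, 0.1, 0.5]
opening: 91.7
caliper [(0.95, [488.8, 321.2, 2.0], [260.0, 159.0]), (0.91, [282.3, 225.2, 1.3], [142.0, 18.0])]
caliper_jaws [(0.73, [531.5, 309.1, -1.4], [259.0, 189.0]), (0.64, [306.2, 264.3, 1.5], [178.0, 30.0])]
caliper_end [(0.88, [365.1, 343.4, 2.9], [252.0, 62.0])]
4.4 [495.6 316.  240.7] yaw jaw 75.14 91.87122139261083 [-1.2 -0.2 -0.4]
[[0.256, 0.967, -0.0], [0.967, -0.256, 0.0], [0.0, -0.0, -1.0]]
```

View pics/w1.png

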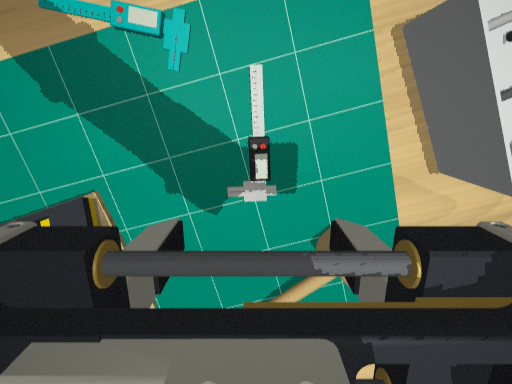

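```bash
python3 - <<'E'
from h import *
a=cv2.imread('pics/w1.png');cv2.imwrite('pics/w1c.png',cv2.resize(a[50:220,200:320],None,fx=4.5,fy=3.5,interpolation=cv2.INTER_CUBIC))
r,t=np.load('cal.npy');s=dict(image=a,rvec=r,tvec=t,fovy=69.82604226327564,cx=256.491,cy=189.842)
e=ray(s,256.5,66,5);h=ray(s,259.7,159.5,16);print(e,h,np.degrees(np.arctan2(*(h-e)[1::-1])),np.linalg.norm((h-e)[:2]))
E
```

```text
[371.41358197 347.50703369   5.        ] [486.4741299  321.58970075  16.        ] -12.693990205364903 117.94336707342434
```

View pics/w1c.png

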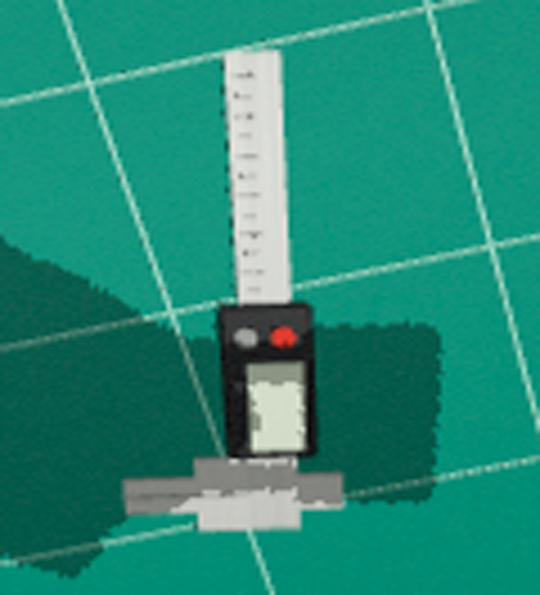

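```bash
python3 -m creep '[[-0.1,0.1,-2,0,0,0.5],[-0.1,0.1,-2,0,0,0.5],[-0.1,0.1,-2,0,0,0.5],[-0.1,0.1,-2,0,0,0.5],[-0.1,0.1,-2,0,0,0],[-0.1,0,-2,0,0,0],[-0.1,0,-2,0,0,0],[0,0,-2,0,0,0]]' 100 50
python3 look.py w2.png caliper caliper_jaws caliper_end
```

```text
clock: 5.2
ee_pos: [487.0, 322.9, 80.0]
orientation: [-2.452, -1.963, -0.0]
wrist_force: [-0.1, 0.0, 0.1]
opening: 91.8
caliper [(0.77, [487.3, 322.5, 0.7], [257.0, 201.0])]
caliper_jaws [(0.91, [528.9, 308.6, -4.0], [252.0, 245.0])]
caliper_end [(0.59, [367.4, 345.0, 1.9], [252.0, 42.0])]
5.4 [487.7 322.2  81. ] yaw jaw 77.3 92.17266259443396 [0.5 0.9 0.5]
[[0.22, 0.976, -0.001], [0.976, -0.22, 0.0], [-0.0, -0.001, -1.0]]
```

View pics/w2.png

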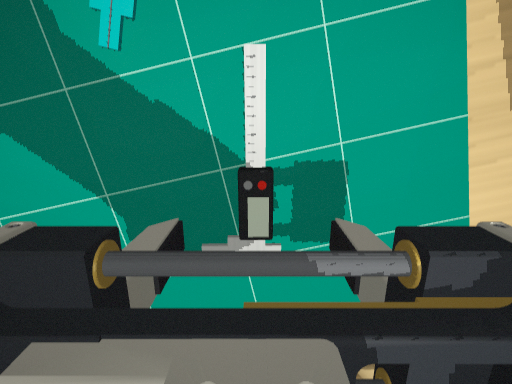

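```bash
python3 - <<'E'
from h import *
a=cv2.imread('pics/w2.png')
r,t=np.load('cal.npy');s=dict(image=a,rvec=r,tvec=t,fovy=69.82604226327564,cx=256.491,cy=189.842)
e=ray(s,254.8,45,5);b=ray(s,256.8,165,5);h=ray(s,256.5,168,16);h2=ray(s,256.5,240,16);print(e,b,h,h2,(h+h2)/2,np.degrees(np.arctan2(*(b-e)[1::-1])))
E
```

```text
[370.32633149 346.75668868   5.        ] [455.83878711 329.04352277   5.        ] [456.03824055 328.73713039  16.        ] [515.0269666  315.48448701  16.        ] [485.53260358 322.1108087   16.        ] -11.70281894643305
```

```bash
python3 -m creep '[[-0.1,0,-1,0,0,0.5],[-0.05,0,-1,0,0,0],[0,0,-1,0,0,0],[0,0,-1,0,0,0],[0,0,-1,0,0,0],[0,0,-0.7,0,0,0],[0,0,-0.5,0,0,0],[0,0,-0.2,0,0,0]]' 100 45
python3 -m creep '[[0,0,0,0,0,0],[0,0,0,0,0,0],[0,0,0,0,0,0],[0,0,0,0,0,0],[0,0,0,0,0,0],[0,0,0,0,0,0],[0,0,0,0,0,0],[0,0,0,0,0,0]]' 0 45
```

```text
clock: 6.2
ee_pos: [486.7, 321.2, 16.1]
orientation: [-2.446, -1.971, 0.001]
wrist_force: [0.0, -0.1, -0.5]
opening: 92.1
clock: 7.0
ee_pos: [486.9, 321.4, 16.7]
orientation: [-2.446, -1.971, -0.0]
wrist_force: [0.8, -0.3, 0.0]
opening: 32.6
```

```bash
python3 -m creep '[[0,0,0,0,0,0],[0,0,0,0,0,0],[0,0,0,0,0,0],[0,0,0,0,0,0],[0,0,0.2,0,0,0],[0,0,0.4,0,0,0],[0,0,0.6,0,0,0],[0,0,0.8,0,0,0]]'
python3 -m creep '[[0,0,1.5,0,0,0],[0,0,2,0,0,0],[0,0,2.5,0,0,0],[0,0,2.5,0,0,0],[0,0,2.5,0,0,0],[0,0,2.5,0,0,0],[0,0,2.5,0,0,0],[0,0,2,0,0,0]]'
python3 look.py w3.png caliper caliper_jaws caliper_end
```

```text
clock: 7.8
ee_pos: [486.7, 321.2, 37.2]
orientation: [-2.446, -1.971, 0.001]
wrist_force: [0.5, -0.1, -1.6]
opening: 27.6
clock: 8.6
ee_pos: [487.0, 321.4, 219.1]
orientation: [-2.446, -1.971, -0.003]
wrist_force: [0.2, 0.5, -2.2]
opening: 27.5
caliper [(0.81, [487.0, 323.1, 203.0], [261.0, 232.0]), (0.62, [287.2, 228.8, -1.0], [143.0, 20.0])]
caliper_jaws [(0.9, [532.8, 306.9, 199.9], [252.0, 294.0]), (0.86, [302.7, 261.4, -2.3], [174.0, 28.0])]
caliper_end [(0.91, [370.0, 346.3, 202.7], [258.0, 17.0])]
8.8 [486.8 321.3 217. ] yaw jaw 77.73 27.42185114397063 [-0.   0.4 -1.1]
[[0.213, 0.977, 0.001], [0.977, -0.213, 0.001], [0.001, 0.0, -1.0]]
```

View pics/w3.png

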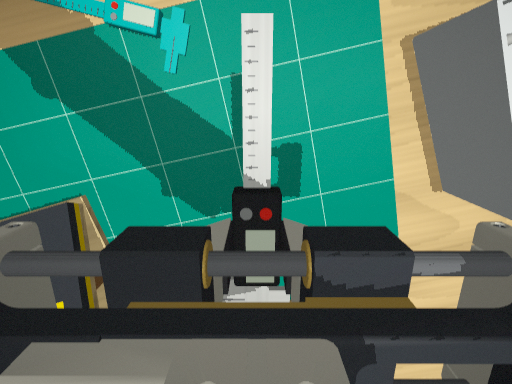

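```bash
python3 -m creep '[[0.7,-2.1,0.5,0,0,2.1],[0.7,-2.1,0.5,0,0,2.1],[0.7,-2.1,0.5,0,0,2.1],[0.7,-2.1,0.5,0,0,2.1],[0.7,-2.1,0.5,0,0,2.1],[0.7,-2.1,0.5,0,0,2.1],[0.7,-2.1,0.5,0,0,2.1],[0.7,-2.1,0.5,0,0,2.1]]'
python3 -m creep '[[0.7,-2.1,0.5,0.26,-3.11,0],[0.7,-2.1,0.5,0.26,-3.11,0],[0.7,-2.1,0.5,0.26,-3.11,0],[0.7,-2.1,0.5,0.26,-3.11,0],[0.7,-2.1,0.5,0.26,-3.11,0],[0.7,-2.1,0.5,0.26,-3.11,0],[0.7,-2.1,0.5,0.26,-3.11,0],[0.7,-2.1,0.5,0.26,-3.11,0]]'
python3 look.py w4.png tray caliper_home caliper_home_jaws caliper_home_end hammer_home hammer_home_head hammer_home_butt caliper_end
```

```text
clock: 9.6
ee_pos: [542.3, 152.2, 255.5]
orientation: [-2.13, -2.308, 0.004]
wrist_force: [-0.0, -0.3, -1.4]
opening: 27.5
clock: 10.4
ee_pos: [598.1, -15.6, 295.4]
orientation: [1.908, 2.065, 0.458]
wrist_force: [0.9, -0.6, -1.3]
opening: 27.6
tray [(0.57, [609.3, -23.8, 3.1], [251.0, 82.0])]
caliper_home [(0.78, [615.1, -71.2, 85.8], [209.0, 109.0])]
caliper_home_jaws [(0.68, [654.0, -64.8, 103.4], [214.0, 145.0])]
caliper_home_end []
hammer_home [(0.65, [604.0, 28.8, 86.5], [295.0, 106.0])]
hammer_home_head [(0.58, [647.7, 28.7, 106.0], [290.0, 147.0])]
hammer_home_butt []
caliper_end [(0.69, [492.4, -27.4, 230.2], [252.0, 7.0])]
10.85 [598.9 -13.5 296.3] yaw jaw 94.64 27.590934333716344 [ 0.8  1.4 -0.8]
[[-0.081, 0.904, 0.42], [0.997, 0.073, 0.036], [0.002, 0.421, -0.907]]
```

View pics/w4.png

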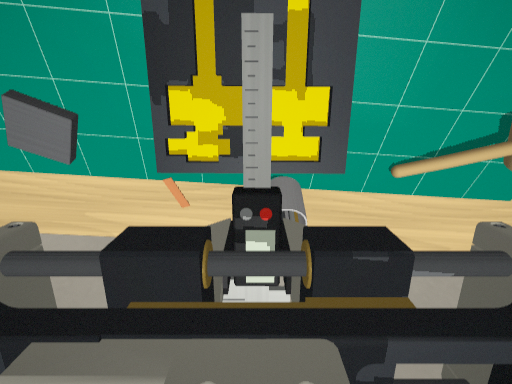

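```bash
python3 -m creep '[[-1.1,-0.1,0.2,0,0,0],[-1.1,-0.1,0.2,0,0,0],[-1.1,-0.1,0.2,0,0,0],[-1.1,-0.1,0.2,0,0,0],[-1.1,-0.1,0.2,0,0,0],[-1.1,-0.1,0.2,0,0,0],[-1.1,-0.1,0.2,0,0,0],[0,0,0,0,0,0]]'
python3 look.py w5.png caliper_home caliper_home_jaws caliper_home_end hammer_home hammer_home_head hammer_home_butt caliper_end
python3 - <<'E'
import cv2
a=cv2.imread('pics/w5.png');cv2.imwrite('pics/w5c.png',cv2.resize(a[0:240,110:400],None,fx=2.5,fy=2.5,interpolation=cv2.INTER_CUBIC))
E
```

```text
clock: 11.65
ee_pos: [520.6, -21.9, 311.1]
orientation: [1.908, 2.064, 0.46]
wrist_force: [0.1, -0.1, -1.8]
opening: 27.7
caliper_home [(0.74, [611.6, -69.0, 85.2], [218.0, 154.0]), (0.58, [608.1, -24.4, 1.1], [251.0, 125.0])]
caliper_home_jaws [(0.77, [649.6, -66.1, 104.9], [219.0, 184.0])]
caliper_home_end [(0.63, [500.6, -79.0, 35.3], [214.0, 59.0])]
hammer_home [(0.63, [605.3, 29.9, 84.9], [289.0, 155.0]), (0.18, [611.5, -24.4, 2.8], [251.0, 128.0])]
hammer_home_head [(0.87, [647.2, 28.5, 103.9], [285.0, 186.0])]
hammer_home_butt [(0.6, [492.3, 15.2, 33.1], [288.0, 57.0])]
caliper_end [(0.59, [416.5, -30.3, 247.7], [259.0, 12.0])]
12.05 [522.1 -21.6 310.5] yaw jaw 94.55 27.66399175416202 [ 0.1  0.6 -1.5]
[[-0.079, 0.904, 0.42], [0.997, 0.071, 0.035], [0.002, 0.422, -0.907]]
```

View pics/w5c.png

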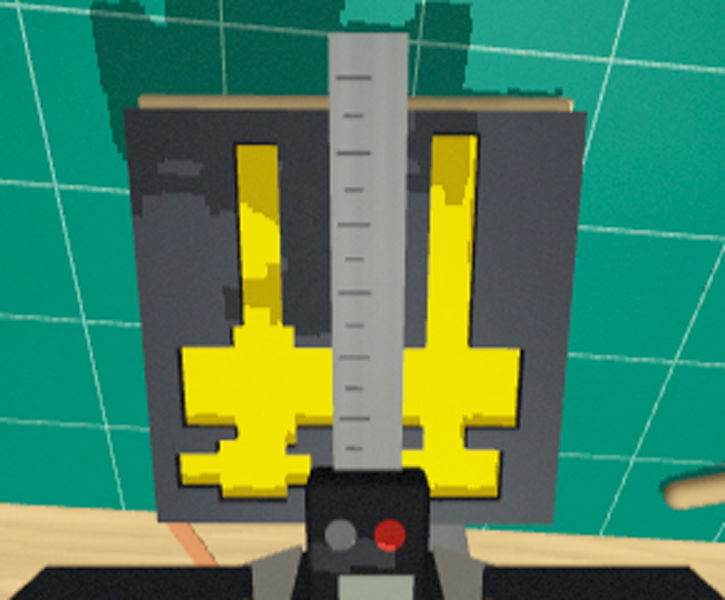

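```bash
cat > tray.py <<'E'
from h import *
from scipy.optimize import least_squares
a=cv2.imread('pics/w5.png');r,t=np.load('cal.npy');S=dict(image=a,rvec=r,tvec=t,fovy=69.82604226327564,cx=256.491,cy=189.842)
c,sn=np.cos(np.radians(25)),np.sin(np.radians(25))
def P(p,u,v,d=0): # u along slope from low edge, v across, d along normal
    X=u*c-d*sn; Z=38+u*sn+d*c; C,Q=np.cos(p[2]),np.sin(p[2])
    return np.array([p[0]+C*X-Q*v,p[1]+Q*X+C*v,Z])
cor=[(0,-114),(0,114),(216,114),(216,-114)]
px=np.array([(125,111),(587,112),(554,523),(158,521)])/2.5+[110,0]
fit=least_squares(lambda p:np.concatenate([pix(S,P(p,*k))-q for k,q in zip(cor,px)]),[500,-20,.08])
p=fit.x
def inv(u,v,d):  # crop px-> tray (u,v) at depth d
    q=np.array([u,v])/2.5+[110,0]
    return least_squares(lambda k:pix(S,P(p,k[0],k[1],d))-q,[100,0]).x
E
python3 - <<'E'
from tray import *
print(p,np.degrees(p[2]),fit.fun.round(2))
for n,u,v,d in [('cal slot top floor',257,145,-11),('cal slot top face',257,145,0),('slotL',236,200,-11),('slotR',279,200,-11),('notch TL',181,348,-11),('notch BL face',183,426,0),('notch BL floor',185,417,-11),('jaw tip L',180,470,-11),('jawR',311,470,-11),('jaw top',200,455,-11),('bottomL',221,487,-11),('bottomR',287,487,-11),
 ('ham slot top',455,135,-11),('hamL',430,250,-11),('hamR',474,250,-11),('notch TR',520,349,-11),('notchBR',516,418,-11),('head BR',499,488,-11),('headTR',500,450,-11),('h slot L',424,435,-11),('hslot R',465,435,-11)]:
    print(n,inv(u,v,d).round(1))
E
```

```text
[ 4.79116995e+02 -3.06816674e+01  7.37781764e-02] 4.227178128505699 [-0.74 -0.83  0.62 -0.33  0.09  1.04  0.06  1.6 ]
cal slot top floor [ 14.  -50.8]
cal slot top face [ 15.9 -49.2]
slotL [ 40.3 -62.8]
slotR [ 40.2 -40.4]
notch TL [116.5 -96.7]
notch BL face [158.  -95.7]
notch BL floor [155.1 -97.2]
jaw tip L [ 186.2 -102.2]
jawR [186.1 -26.4]
jaw top [177.2 -90.1]
bottomL [196.5 -79. ]
bottomR [196.4 -40.6]
ham slot top [ 8.9 50.2]
hamL [64.7 39. ]
hamR [64.6 62.4]
notch TR [116.5  90.2]
notchBR [155.2  90.5]
head BR [196.8  83.1]
headTR [173.9  82.4]
h slot L [165.2  38.5]
hslot R [165.1  61.9]
```

```bash
cat >> tray.py <<'E'
F=[(14.5,-51,257,145),(40.2,-62,236,200),(40.2,-40,279,200),(115.5,-97,181,348),(9.5,51,455,135),(64.6,39,430,250),(64.6,63,474,250),(115.5,92,520,349)]
E
python3 - <<'E'
from tray import *
H=dict(ch=(137.5,-51),cj=(184.5,-51),ce=(17.5,-51),hh=(137.5,51),hhead=(186.5,51),hb=(12.5,51))
net=dict(ch=[(612,-75,86),(611,-72,86),(615,-71.2,85.8),(611.6,-69,85.2)],cj=[(655,-64,106),(658,-68,104),(654,-64.8,103.4),(649.6,-66.1,104.9)],ce=[(501,-72,37),(505,-78,33),(500.6,-79,35.3)],hh=[(603,28,85),(602,27,90),(604,28.8,86.5),(605.3,29.9,84.9)],hhead=[(650,32,116),(654,33,110),(647.7,28.7,106),(647.2,28.5,104)],hb=[(492,16,37),(492.3,15.2,33)])
for k in H: print(k,P(p,*H[k],-11).round(1),np.mean(net[k],0).round(1))
# network-based rigid fit
def f(q):
    return np.concatenate([P(q,*H[k],-11)[:2]-np.mean(net[k],0)[:2] for k in H])
q=least_squares(f,p);print('net',q.x,np.degrees(q.x[2]));print([P(q.x,*H[k],-11).round(1).tolist() for k in ('ch','hh')])
# combined pixel fit
from scipy.optimize import least_squares
g=least_squares(lambda z:np.concatenate([pix(S,P(z[:3],*k)+[0,0,z[3]])-b for k,b in zip(cor,px)]+[pix(S,P(z[:3],a,b,-11)+[0,0,z[3]])-(np.array([u,v])/2.5+[110,0]) for a,b,u,v in F]),np.r_[p,0])
print('px',g.x,np.degrees(g.x[2]),g.fun.round(1));print([P(g.x[:3],*H[k],-11).round(1).tolist() for k in ('ch','hh')])
st=ctrl.read_state();print(st['ee_pos'])
E
```

```text
ch [611.8 -72.   86.1] [612.4 -71.8  85.8]
cj [654.3 -68.9 106. ] [654.2 -65.7 104.6]
ce [503.3 -80.   35.4] [502.2 -76.3  35.1]
hh [604.3  29.7  86.1] [603.6  28.4  86.6]
hhead [648.6  33.  106.8] [649.7  30.6 109. ]
hb [491.3  21.4  33.3] [492.2  15.6  35. ]
net [ 4.79266578e+02 -3.15513320e+01  7.81751793e-02] 4.479107835638374
[[612.1, -72.3, 86.1], [604.2, 29.4, 86.1]]
px [ 4.79956460e+02 -3.09749500e+01  7.39785455e-02 -2.14839561e+00] 4.2386584305627 [-0.4 -0.5 -0.2 -0.1 -0.5  0.4  0.3  1.  -0.2  0.6  0.6  0.   0.2  0.1
 -0.1 -1.   0.1  0.7 -0.4 -0.1 -0.1 -0.1  0.7 -1. ]
[[612.6, -72.3, 86.1], [605.1, 29.4, 86.1]]
[522.0913264  -21.61644611 310.54290535]
```

```bash
python3 - <<'E'
from tray import *
st=ctrl.read_state();T=cv2.Rodrigues(np.array(st['orientation']))[0]
R=cv2.Rodrigues(r)[0];o=T.T@(-R.T@t-st['ee_pos']);f=192/np.tan(np.radians(S['fovy'])/2)
for n,u,v,z in [('end',369,33,11.4),('beam at housing',367.5,468,11.4),('housing edge(top face)',367,472,.4)]:
    q=np.array([u,v])/2.5+[110,0]
    d=T.T@R.T@np.array([(q[0]-S['cx'])/f,(q[1]-S['cy'])/f,1]);print(n,(o+d*(z-o[2])/d[2]).round(2))
print('Rx now',T.round(4)); 
yaw=np.radians(4.3);C,Q=np.cos(yaw),np.sin(yaw)
n=np.array([-sn*C,-sn*Q,c]);y=np.array([-Q,C,0]);x=np.cross(y,n)
Td=np.stack([y,x,-n],1)  # tool x = y, tool y = z×x = (-n)×y = x?
print(np.cross(-n,y)-x)
dR=cv2.Rodrigues(Td@T.T)[0].ravel();print('turn deg',np.degrees(dR).round(2))
home=np.array([612.2,-72.2,86.1]);
for h in (60,25,0): 
    tcp=home+n*(16.4+h); print(h,tcp.round(1),(tcp-st['ee_pos']).round(1))
E
```

```text
end [  -0.9  -121.96   11.4 ]
beam at housing [ -1.24 -32.23  11.4 ]
housing edge(top face) [ -1.38 -34.34   0.4 ]
Rx now [[-0.0793  0.9039  0.4203]
 [ 0.9968  0.0712  0.0351]
 [ 0.0018  0.4218 -0.9067]]
[0. 0. 0.]
turn deg [-0.1  -0.06 -0.25]
60 [580.  -74.6 155.3] [  57.9  -53.  -155.2]
25 [594.8 -73.5 123.6] [  72.7  -51.9 -186.9]
0 [605.3 -72.7 101. ] [  83.2  -51.1 -209.6]
```

```bash
python3 -m creep '[[0.8,-0.7,-1.9,0,0,-0.25],[0.7,-0.7,-1.9,0,0,0],[0.7,-0.7,-1.9,0,0,0],[0.7,-0.7,-1.9,0,0,0],[0.7,-0.7,-1.9,0,0,0],[0.7,-0.6,-1.9,0,0,0],[0.8,-0.6,-1.9,0,0,0],[0.8,-0.5,-2.0,0,0,0]]'
cat > where.py <<'E'
import sys
from tray import *
yaw=np.radians(4.3);C,Q=np.cos(yaw),np.sin(yaw)
n=np.array([-sn*C,-sn*Q,c]);y=np.array([-Q,C,0]);x=np.cross(y,n)
home={'c':np.array([612.2,-72.2,86.1]),'h':np.array([604.5,29.5,86.1])}[sys.argv[1]]
pos=[];st=ctrl.read_state()
d=st['ee_pos']-home;T=cv2.Rodrigues(np.array(st['orientation']))[0]
print('t',st['clock'],'tcp rel home in home axes',(x@d).round(2),(y@d).round(2),(n@d).round(2),'F',st['wrist_force'].round(1),'open',st['opening'].round(1),'turn',np.degrees(cv2.Rodrigues(np.stack([y,x,-n],1)@T.T)[0].ravel()).round(2))
E
python3 where.py c; python3 look.py w6.png caliper_home_jaws caliper_jaws
```

```text
clock: 12.85
ee_pos: [581.5, -74.0, 156.8]
orientation: [1.912, 2.06, 0.458]
wrist_force: [0.2, 0.8, -1.1]
opening: 27.4
caliper_home_jaws []
caliper_jaws []
13.0 [580.3 -74.  156.4] yaw jaw 94.24 27.79906867394512 [-0.3 -0.1 -0.9]
[[-0.074, 0.905, 0.418], [0.997, 0.066, 0.033], [0.002, 0.419, -0.908]]Traceback (most recent call last):
  File "where.py", line 8, in <module>
    print('t',st['clock'],'tcp rel home in home axes',(x@d).round(2),(y@d).round(2),(n@d).round(2),'F',st['wrist_force'].round(1),'open',st['opening'].round(1),'turn',np.degrees(cv2.Rodrigues(np.stack([y,x,-n],1)@T.T)[0].ravel()).round(2))
                                                                                                                                         ^^^^^^^^^^^^^^^^^^^
AttributeError: 'float' object has no attribute 'round'
```

View pics/w6.png

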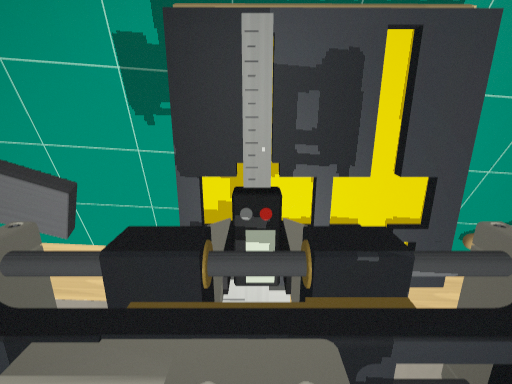

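```bash
sed -i 's/from tray import \*/from h import *\nc,sn=np.cos(np.radians(25)),np.sin(np.radians(25))/; s/st\[.opening.\].round(1)/round(float(st["opening"]),1)/' where.py; python3 where.py c
```

```text
t 13.0 tcp rel home in home axes 0.78 0.55 77.18 F [-0.3 -0.1 -0.9] open 27.8 turn [-0.12 -0.21  0.06]
```

```bash
python3 -m creep '[[0.27,0.02,-0.56,0,0,0],[0.27,0.02,-0.56,0,0,0],[0.27,0.02,-0.56,0,0,0],[0.27,0.02,-0.56,0,0,0],[0.27,0.02,-0.56,0,0,0],[0.27,0.02,-0.56,0,0,0],[0.27,0.02,-0.56,0,0,0],[0.27,0.02,-0.56,0,0,0]]'
python3 where.py c; python3 look.py w7.png
python3 - <<'E'
import cv2
a=cv2.imread('pics/w7.png');cv2.imwrite('pics/w7c.png',cv2.resize(a[0:330,130:390],None,fx=2.8,fy=1.8,interpolation=cv2.INTER_CUBIC))
E
```

```text
clock: 13.8
ee_pos: [602.7, -72.1, 112.4]
orientation: [1.912, 2.06, 0.458]
wrist_force: [-1.2, -0.8, -0.9]
opening: 27.3
t 13.8 tcp rel home in home axes 2.55 0.84 27.85 F [-1.2 -0.8 -0.9] open 27.3 turn [-0.11 -0.04  0.01]
13.85 [602.6 -72.  111.6] yaw jaw 94.3 27.77298674546368 [ 0.8 -0.7 -1.6]
[[-0.075, 0.904, 0.42], [0.997, 0.067, 0.033], [0.002, 0.421, -0.907]]
```

View pics/w7c.png

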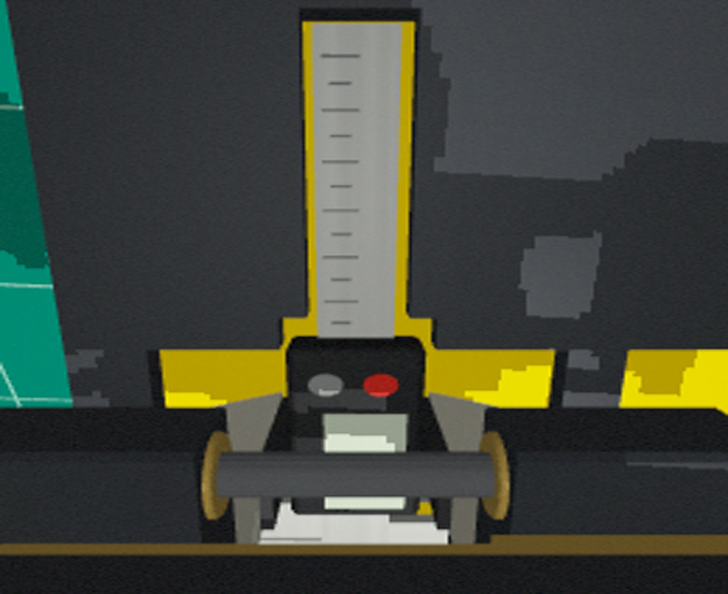

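```bash
cat > hc.py <<'E'
from h import *
c,sn=np.cos(np.radians(25)),np.sin(np.radians(25))
def frame(k):
    yaw=np.radians(4.3);C,Q=np.cos(yaw),np.sin(yaw)
    n=np.array([-sn*C,-sn*Q,c]);y=np.array([-Q,C,0]);x=np.cross(y,n)
    home={'c':np.array([612.2,-72.2,86.1]),'h':np.array([604.5,29.5,86.1])}[k]
    return np.stack([x,y,n]),home
def inhome(k,u,v,h,cal='cal.npy'):
    A,home=frame(k);r,t=np.load(cal);R=cv2.Rodrigues(r)[0];f=192/np.tan(np.radians(69.82604226327564)/2)
    d=A@R.T@np.array([(u-256.491)/f,(v-189.842)/f,1]);o=A@(-R.T@t-home)
    return (o+d*(h-o[2])/d[2]).round(2)
E
python3 - <<'E'
from hc import *
g=lambda X,Y:(X/2.8+130,Y/1.8)
for n,X,Y,h in [('beam end',358,21,15.6),('beam low',356.5,338,15.6),('slot face end',360,9.5,11),('slot face L',301,21,11),('slot face R',420,21,11),('slot L floor?',310,300,0),('slotR',410,300,0),('notch top L',161,350,0),('notch topR',553,350,0)]:
    print(n,inhome('c',*g(X,Y),h))
E
```

```text
beam end [-118.9     0.32   15.6 ]
beam low [-28.27  -0.    15.6 ]
slot face end [-123.17    0.72   11.  ]
slot face L [-120.33  -10.04   11.  ]
slot face R [-120.31   11.67   11.  ]
slot L floor? [-37.81 -10.4    0.  ]
slotR [-37.77  12.15   0.  ]
notch top L [-19.58 -45.24   0.  ]
notch topR [-19.39  45.67   0.  ]
```

```bash
python3 -m creep '[[0,0.03,-0.07,0,0,0],[0,0.02,-0.1,0,0,0],[0.05,0.02,-0.13,0,0,0],[0.05,0.01,-0.13,0,0,0],[0.05,0.01,-0.13,0,0,0],[0.05,0,-0.13,0,0,0],[0.05,0,-0.13,0,0,0],[0.05,0,-0.1,0,0,0]]'
python3 where.py c; python3 look.py w8.png
python3 - <<'E'
import cv2
a=cv2.imread('pics/w8.png');cv2.imwrite('pics/w8c.png',cv2.resize(a[0:330,130:390],None,fx=2.8,fy=1.8,interpolation=cv2.INTER_CUBIC))
E
```

```text
clock: 14.65
ee_pos: [605.5, -71.2, 103.6]
orientation: [1.912, 2.06, 0.458]
wrist_force: [0.4, 0.2, -2.0]
opening: 28.0
t 14.65 tcp rel home in home axes 1.42 1.54 18.68 F [ 0.4  0.2 -2. ] open 28.0 turn [-0.11 -0.04  0.  ]
14.7 [605.5 -71.2 103.5] yaw jaw 94.3 28.059751036819723 [ 0.4  0.1 -2.1]
[[-0.075, 0.904, 0.421], [0.997, 0.067, 0.033], [0.002, 0.422, -0.907]]
```

View pics/w8c.png

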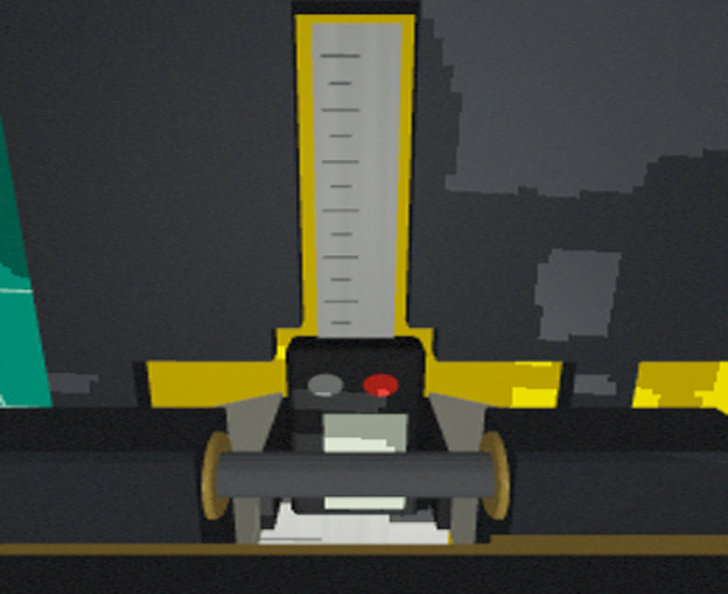

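```bash
python3 -m creep '[[0.02,0,-0.04,0,0,0],[0.02,0,-0.04,0,0,0],[0.02,0,-0.04,0,0,0],[0.02,0,-0.04,0,0,0],[0.01,0,-0.02,0,0,0],[0,0,0,0,0,0],[0,0,0,0,0,0],[0,0,0,0,0,0]]'
python3 where.py c
```

```text
clock: 15.5
ee_pos: [606.3, -71.1, 102.1]
orientation: [1.912, 2.06, 0.458]
wrist_force: [-4.2, 0.4, 6.0]
opening: 27.4
t 15.5 tcp rel home in home axes 1.5 1.51 16.97 F [-4.2  0.4  6. ] open 27.4 turn [-0.11 -0.03  0.  ]
```

```bash
python3 -m creep '[[0,0,0,0,0,0],[0,0,0,0,0,0],[0,0,0,0,0,0],[0,0,0,0,0,0],[0,0,0,0,0,0],[0,0,0,0,0,0],[0,0,0,0,0,0],[0,0,0,0,0,0]]' 45
python3 where.py c; python3 look.py w9.png
python3 - <<'E'
import cv2
a=cv2.imread('pics/w9.png');cv2.imwrite('pics/w9c.png',cv2.resize(a[0:330,130:390],None,fx=2.8,fy=1.8,interpolation=cv2.INTER_CUBIC))
E
```

```text
clock: 16.3
ee_pos: [606.4, -71.2, 101.9]
orientation: [1.912, 2.06, 0.458]
wrist_force: [-0.0, -0.3, -0.0]
opening: 41.3
t 16.3 tcp rel home in home axes 1.48 1.47 16.78 F [-0.  -0.3 -0. ] open 41.3 turn [-0.11 -0.04  0.  ]
16.35 [606.4 -71.1 102. ] yaw jaw 94.3 41.09554014313279 [0.4 0.1 0.2]
[[-0.075, 0.904, 0.421], [0.997, 0.067, 0.033], [0.002, 0.422, -0.907]]
```

View pics/w9c.png

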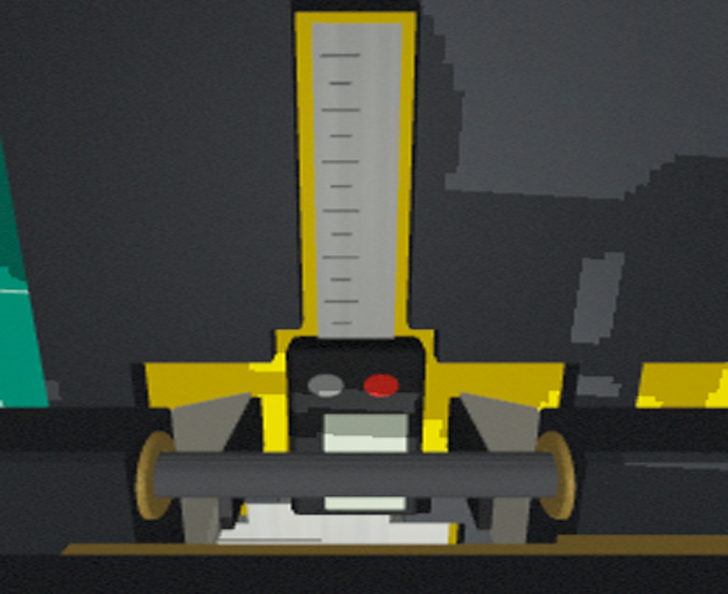

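```bash
python3 -m creep '[[-0.2,0,0.45,0,0,0],[-0.42,-0.03,0.9,0,0,0],[-0.42,-0.03,0.9,0,0,0],[-0.42,-0.03,0.9,0,0,0],[-0.42,-0.03,0.9,0,0,0],[-0.42,-0.03,0.9,0,0,0],[-0.42,-0.03,0.9,0,0,0],[-0.42,-0.03,0.9,0,0,0]]'
python3 look.py w10.png caliper caliper_end
```

```text
clock: 17.15
ee_pos: [574.6, -73.2, 170.3]
orientation: [1.912, 2.06, 0.458]
wrist_force: [-0.7, 0.1, -0.7]
opening: 41.5
caliper [(0.74, [617.0, -70.1, 86.0], [258.0, 200.0]), (0.66, [503.7, -80.8, 34.9], [255.0, 47.0])]
caliper_end [(0.85, [500.0, -80.5, 36.8], [256.0, 43.0]), (0.56, [611.6, -22.2, -0.8], [300.0, 147.0])]
17.3 [575.2 -73.2 170.3] yaw jaw 94.31 41.48062150596688 [ 0.4  0.6 -0.7]
[[-0.075, 0.903, 0.422], [0.997, 0.067, 0.033], [0.002, 0.423, -0.906]]
```

View pics/w10.png

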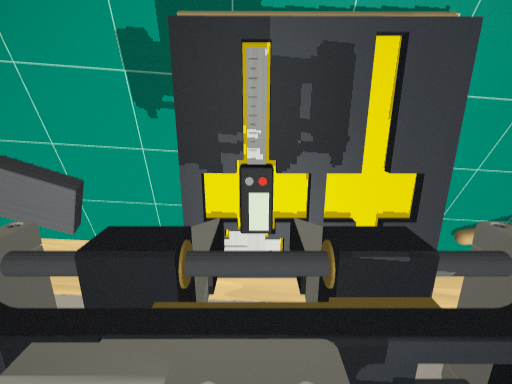

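```bash
python3 -m creep '[[-0.8,-1.5,0.8,-0.23,3.11,0],[-0.8,-1.5,0.8,-0.23,3.11,0],[-0.8,-1.5,0.8,-0.23,3.11,0],[-0.8,-1.5,0.8,-0.23,3.11,0],[-0.8,-1.5,0.8,-0.23,3.11,0],[-0.8,-1.5,0.8,-0.23,3.11,0],[-0.8,-1.5,0.8,-0.23,3.11,0],[-0.8,-1.5,0.8,-0.23,3.11,0]]' 100 50
python3 -m creep '[[-0.9,-1.9,0.1,0,0,-3],[-0.9,-1.9,0.1,0,0,-3],[-0.9,-1.9,0.1,0,0,-3],[-0.9,-1.9,0.1,0,0,-3],[-0.9,-1.9,0.1,0,0,-3],[-0.8,-1.9,0.1,0,0,-3],[-0.8,-1.9,0.1,0,0,-3],[-0.8,-1.9,0,0,0,-3]]'
python3 look.py w11.png hammer hammer_head hammer_butt
```

```text
clock: 18.1
ee_pos: [510.7, -193.7, 233.4]
orientation: [-2.135, -2.3, 0.0]
wrist_force: [-0.4, -0.0, -0.2]
opening: 91.3
clock: 18.9
ee_pos: [441.4, -346.9, 240.6]
orientation: [-2.573, -1.801, -0.004]
wrist_force: [0.2, -0.6, -0.5]
opening: 91.9
hammer [(0.94, [442.9, -347.7, 0.4], [257.0, 166.0]), (0.85, [313.7, -503.9, 1.5], [114.0, 117.0]), (0.61, [353.1, -171.4, 0.8], [363.0, 54.0])]
hammer_head [(0.94, [347.2, -484.2, -4.9], [141.0, 135.0]), (0.89, [487.6, -363.0, -1.9], [257.0, 198.0]), (0.71, [390.8, -180.6, -1.1], [362.0, 87.0])]
hammer_butt [(0.94, [323.4, -306.2, -0.8], [255.0, 70.0]), (0.64, [242.9, -562.7, -0.2], [49.0, 80.0])]
19.1 [ 441.7 -345.8  240.2] yaw jaw 70.16 91.82356468815291 [-0.1  0.5  0.3]
[[0.339, 0.941, 0.001], [0.941, -0.339, 0.002], [0.002, 0.0, -1.0]]
```

View pics/w11.png

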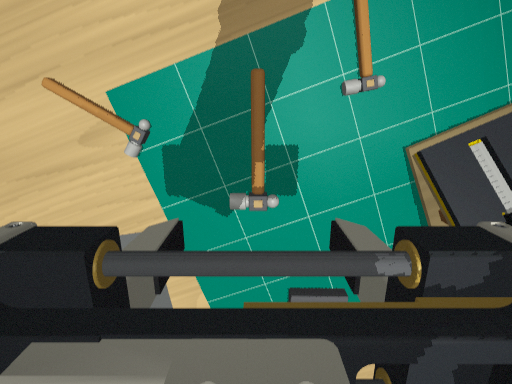

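```bash
python3 - <<'E'
from h import *
a=cv2.imread('pics/w11.png');cv2.imwrite('pics/w11c.png',cv2.resize(a[55:225,30:400],None,fx=2.1,fy=3,interpolation=cv2.INTER_CUBIC))
r,t=np.load('cal.npy');s=dict(image=a,rvec=r,tvec=t,fovy=69.82604226327564,cx=256.491,cy=189.842)
e=ray(s,257.8,69,20);b=ray(s,258.5,192,20);h=ray(s,258.5,201.5,24);print(e,b,h,np.linalg.norm(b-e),np.degrees(np.arctan2(*(b-e)[1::-1])))
print('origin',e+125*(b-e)/np.linalg.norm(b-e))
E
```

```text
[ 326.25447607 -303.7918947    20.        ] [ 473.8546857  -356.33462165   20.        ] [ 485.55292799 -360.611898     24.        ] 156.67341842280604 -19.594713961993918
origin [ 444.01552571 -345.7124766    20.        ]
```

View pics/w11c.png

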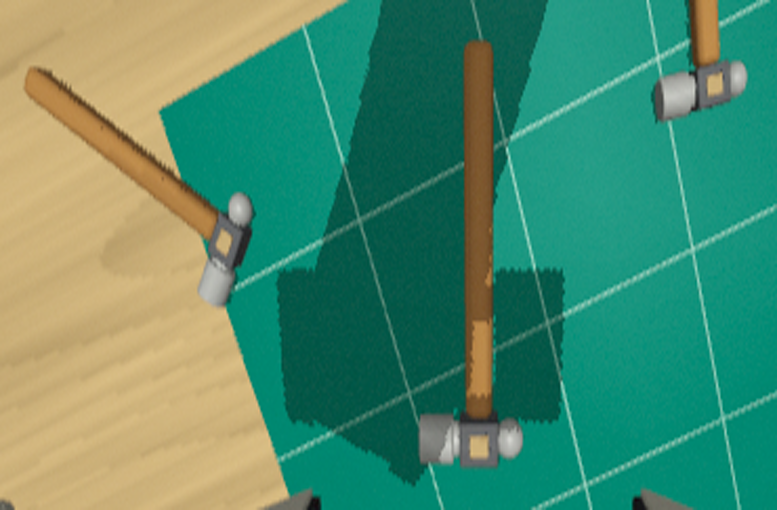

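```bash
python3 -m creep '[[0,0,-2,0,0,0.2],[0,0,-2,0,0,0],[0,0,-2,0,0,0],[0,0,-2,0,0,0],[0,0,-2,0,0,0],[0,0,-2,0,0,0],[0,0,-2,0,0,0],[0,0,-1.5,0,0,0]]'
python3 look.py w12.png hammer hammer_head hammer_butt
```

```text
clock: 19.9
ee_pos: [442.5, -343.8, 84.1]
orientation: [-2.563, -1.813, -0.004]
wrist_force: [0.4, -0.8, 0.5]
opening: 91.8
hammer [(0.96, [351.8, -172.5, -2.1], [436.0, 13.0]), (0.69, [317.1, -503.3, -2.6], [20.0, 122.0]), (0.55, [441.7, -346.3, 0.5], [254.0, 199.0])]
hammer_head [(0.83, [392.0, -181.6, -2.3], [433.0, 73.0]), (0.79, [347.2, -483.6, -4.7], [63.0, 148.0]), (0.72, [489.9, -360.3, -2.1], [258.0, 250.0])]
hammer_butt [(0.98, [321.8, -305.4, 1.2], [252.0, 36.0])]
20.1 [ 442.4 -344.7   85.6] yaw jaw 70.5 91.7239574206929 [ 1.1 -0.2  0.2]
[[0.334, 0.943, 0.001], [0.943, -0.334, 0.003], [0.003, -0.0, -1.0]]
```

View pics/w12.png

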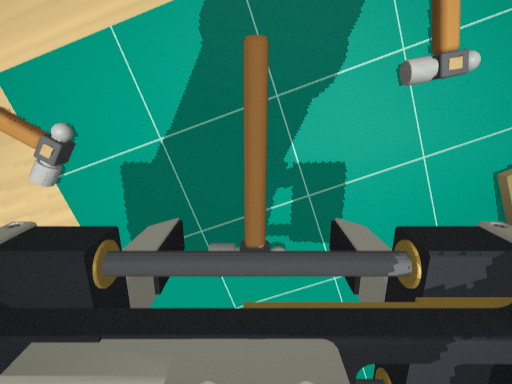

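```bash
python3 - <<'E'
from h import *
a=cv2.imread('pics/w12.png')
r,t=np.load('cal.npy');s=dict(image=a,rvec=r,tvec=t,fovy=69.82604226327564,cx=256.491,cy=189.842)
e=ray(s,256.3,36,20);b=ray(s,255.2,246,20);print(e,b,np.linalg.norm(b-e),np.degrees(np.arctan2(*(b-e)[1::-1])))
print('origin',e+125*(b-e)/np.linalg.norm(b-e), b-37*(b-e)/np.linalg.norm(b-e))
E
```

```text
[ 326.96036692 -304.06789931   20.        ] [ 474.37077941 -357.14752139   20.        ] 156.67570325790345 -19.802961809717676
origin [ 444.56827407 -346.41621894   20.        ] [ 439.55883889 -344.61241878   20.        ]
```

```bash
python3 -m creep '[[0,-0.05,-1.1,0,0,-0.2],[0,0,-1.1,0,0,0],[0,0,-1.1,0,0,0],[0,0,-1.1,0,0,0],[0,0,-1,0,0,0],[0,0,-0.8,0,0,0],[0,0,-0.4,0,0,0],[0,0,-0.2,0,0,0]]' 100 55
python3 -m creep '[[0,0,0,0,0,0],[0,0,0,0,0,0],[0,0,0,0,0,0],[0,0,0,0,0,0],[0,0,0,0,0,0],[0,0,0,0,0,0],[0,0,0,0,0,0],[0,0,0,0,0,0]]' 0 55
python3 -m creep '[[0,0,0,0,0,0],[0,0,0,0,0,0],[0,0,0,0,0,0],[0,0,0,0,0,0],[0,0,0,0,0,0],[0,0,0,0,0,0],[0,0,0,0,0,0],[0,0,0,0,0,0]]'
python3 -m creep '[[0,0,0.2,0,0,0],[0,0,0.5,0,0,0],[0,0,1,0,0,0],[0,0,2,0,0,0],[0,0,2.5,0,0,0],[0,0,2.5,0,0,0],[0,0,2.5,0,0,0],[0,0,2.5,0,0,0]]'
python3 look.py w13.png hammer hammer_butt
```

```text
clock: 20.9
ee_pos: [441.8, -345.8, 17.0]
orientation: [-2.569, -1.806, -0.003]
wrist_force: [0.6, -0.1, -0.7]
opening: 91.8
clock: 21.7
ee_pos: [442.0, -345.7, 17.5]
orientation: [-2.569, -1.807, -0.003]
wrist_force: [0.3, 0.3, 0.1]
opening: 32.7
clock: 22.5
ee_pos: [442.0, -345.7, 17.5]
orientation: [-2.569, -1.807, -0.003]
wrist_force: [0.1, 0.2, 0.0]
opening: 17.5
clock: 23.3
ee_pos: [441.7, -345.7, 156.3]
orientation: [-2.569, -1.807, -0.003]
wrist_force: [0.3, -0.4, -2.6]
opening: 17.6
hammer [(0.91, [355.7, -172.5, -0.9], [393.0, 41.0]), (0.86, [443.0, -350.4, 138.5], [252.0, 235.0]), (0.71, [316.3, -504.9, 0.3], [75.0, 120.0])]
hammer_butt [(0.94, [323.3, -306.1, 139.0], [253.0, 5.0])]
23.45 [ 442.7 -346.4  156.5] yaw jaw 70.24 17.491303870812676 [-0.  -0.6 -2.2]
[[0.338, 0.941, 0.004], [0.941, -0.338, 0.0], [0.002, 0.004, -1.0]]
```

View pics/w13.png

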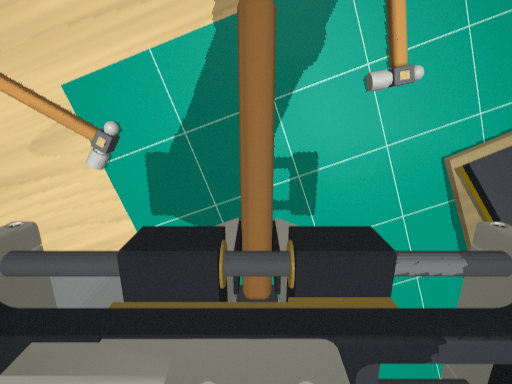

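```bash
python3 -m creep '[[0.7,2.2,1.4,0,0,3],[0.7,2.2,1.4,0,0,3],[0.7,2.2,1.4,0,0,3],[0.7,2.2,1.4,0,0,3],[0.7,2.2,1.4,0,0,3],[0.7,2.2,1.4,0,0,3],[0.7,2.2,1.4,0,0,3],[0.7,2.2,1.4,0,0,3]]'
python3 -m creep '[[0.7,2.4,0,0.23,-3.11,0],[0.7,2.4,0,0.23,-3.11,0],[0.7,2.4,0,0.23,-3.11,0],[0.7,2.4,0,0.23,-3.11,0],[0.7,2.4,0,0.23,-3.11,0],[0.7,2.4,0,0.23,-3.11,0],[0.7,2.4,0,0.23,-3.11,0],[0.7,2.4,0,0.23,-3.11,0]]'
python3 where.py h; python3 look.py w14.png hammer_butt
```

```text
clock: 24.25
ee_pos: [497.4, -168.6, 266.0]
orientation: [-2.133, -2.302, -0.001]
wrist_force: [0.2, 1.0, -1.0]
opening: 17.5
clock: 25.05
ee_pos: [553.1, 23.2, 265.4]
orientation: [1.912, 2.06, 0.459]
wrist_force: [1.1, -0.7, -3.0]
opening: 17.6
t 25.05 tcp rel home in home axes 28.91 -2.47 184.33 F [ 1.1 -0.7 -3. ] open 17.6 turn [-0.13 -0.04 -0.  ]
hammer_butt [(0.87, [446.7, 15.6, 197.1], [260.0, 6.0])]
25.15 [552.3  25.7 264.7] yaw jaw 94.58 17.165058385791486 [ 0.8 -0.5 -3.1]
[[-0.08, 0.904, 0.419], [0.997, 0.071, 0.036], [0.002, 0.421, -0.907]]
```

View pics/w14.png

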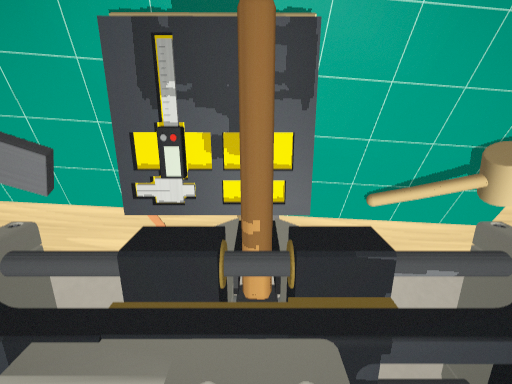

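```bash
python3 -m creep '[[0.2,0,-1.2,0,0,-0.2],[0.2,0,-1.4,0,0,0],[0.2,0,-1.4,0,0,0],[0.2,0.1,-1.4,0,0,0],[0.3,0.1,-1.4,0,0,0],[0.3,0.1,-1.4,0,0,0],[0.3,0,-1.4,0,0,0],[0.2,0,-1.3,0,0,0]]'
python3 where.py h; python3 look.py w15.png; python3 where.py h
python3 - <<'E'
import cv2
a=cv2.imread('pics/w15.png');cv2.imwrite('pics/w15c.png',cv2.resize(a[0:330,130:390],None,fx=2.8,fy=1.8,interpolation=cv2.INTER_CUBIC))
E
```

```text
clock: 25.95
ee_pos: [572.3, 24.4, 155.9]
orientation: [1.917, 2.057, 0.454]
wrist_force: [-0.5, -0.1, -2.4]
opening: 17.8
t 25.95 tcp rel home in home axes 0.0 -2.71 76.96 F [-0.5 -0.1 -2.4] open 17.8 turn [-0.06 -0.19  0.25]
26.0 [571.4  24.3 153.9] yaw jaw 94.05 17.842123534268094 [-0.4 -0.4 -3.7]
[[-0.071, 0.907, 0.416], [0.997, 0.064, 0.03], [0.001, 0.417, -0.909]]
t 26.0 tcp rel home in home axes -1.58 -2.75 75.58 F [-0.4 -0.4 -3.7] open 17.8 turn [-0.03 -0.34  0.25]
```

View pics/w15c.png

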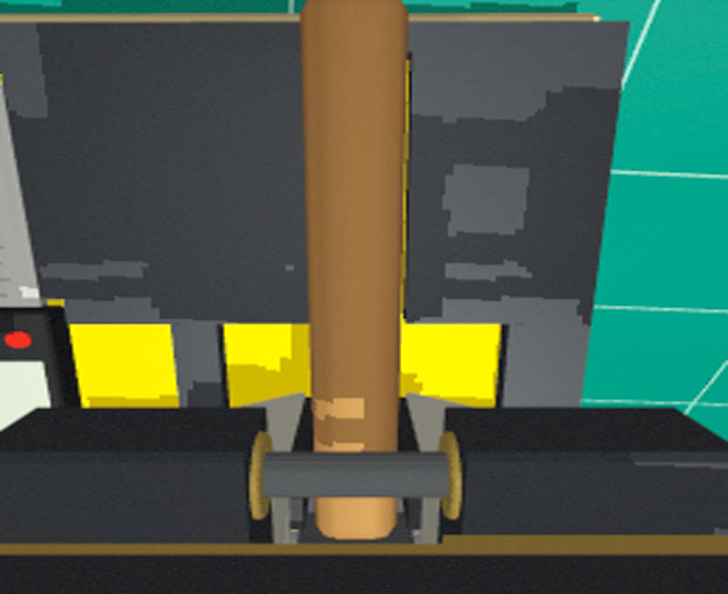

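```bash
python3 - <<'E'
from hc import *
g=lambda X,Y:(X/2.8+130,Y/1.8)
for n,X,Y,h in [('notch L floor',227,326,0),('notch R floor',500,326,0),('notch L face',221,326,11),('slot R face',410,56,11),('slotR',405,300,0),('handle edgeL low',313,330,70),('edgeR low',400,330,70),('handle L hi',302,30,70),('R hi',406,30,70)]:
    print(n,inhome('h',*g(X,Y),h))
E
```

```text
notch L floor [-19.03 -41.46   0.  ]
notch R floor [-18.63  38.93   0.  ]
notch L face [-21.74 -41.26  11.  ]
slot R face [-126.53   10.09   11.  ]
slotR [-30.85  10.8    0.  ]
handle edgeL low [-34.86 -12.22  70.  ]
edgeR low [-34.77   5.3   70.  ]
handle L hi [-117.82  -12.5    70.  ]
R hi [-117.73    5.42   70.  ]
```

```bash
python3 -m creep '[[0.25,0.15,-0.53,0,0,0.2],[0.25,0.15,-0.53,0,0,0],[0.26,0.08,-0.54,0,0,0],[0.26,0,-0.54,0,0,0],[0.26,0,-0.54,0,0,0],[0.26,0,-0.54,0,0,0],[0.26,0,-0.54,0,0,0],[0.26,0,-0.54,0,0,0]]'
python3 where.py h; python3 look.py w16.png; python3 where.py h
python3 - <<'E'
import cv2
a=cv2.imread('pics/w16.png');cv2.imwrite('pics/w16c.png',cv2.resize(a[0:330,130:390],None,fx=2.8,fy=1.8,interpolation=cv2.INTER_CUBIC))
E
```

```text
clock: 26.8
ee_pos: [593.8, 29.0, 114.0]
orientation: [1.912, 2.06, 0.458]
wrist_force: [0.3, -0.1, -1.9]
opening: 17.4
t 26.8 tcp rel home in home axes 2.07 0.31 29.8 F [ 0.3 -0.1 -1.9] open 17.4 turn [-0.11 -0.04  0.01]
26.85 [593.8  29.  113.3] yaw jaw 94.3 17.558621030409764 [ 1.  -0.6 -2.7]
[[-0.075, 0.904, 0.42], [0.997, 0.067, 0.033], [0.002, 0.421, -0.907]]
t 26.85 tcp rel home in home axes 1.77 0.3 29.14 F [ 1.  -0.6 -2.7] open 17.6 turn [-0.09 -0.08  0.  ]
```

View pics/w16c.png

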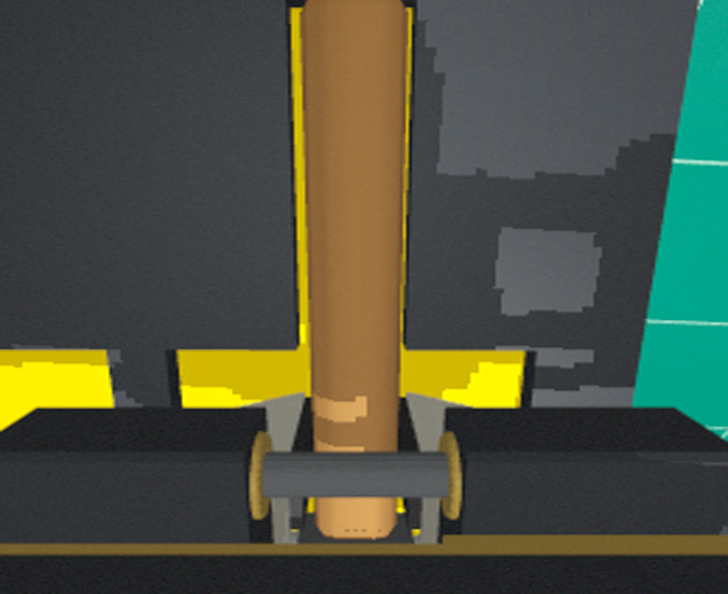

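```bash
python3 - <<'E'
from hc import *
g=lambda X,Y:(X/2.8+130,Y/1.8)
for n,X,Y,h in [('slot end floor',296,8,0),('slot L floor hi',291,30,0),('slotR hi',410,30,0),('slot L face low',297,330,11),('slotR lo',404,330,0),('notchL',180,352,0),('notchR',522,352,0),('notchLf',170,352,11),('notchRf',530,352,11),('hL lo',311,330,24),('hR lo',400,330,24),('hL hi',302,30,24),('hR hi',406,30,24)]:
    print(n,inhome('h',*g(X,Y),h))
E
```

```text
slot end floor [-128.23  -12.24    0.  ]
slot L floor hi [-122.32  -13.36    0.  ]
slotR hi [-122.3    10.21    0.  ]
slot L face low [-29.74 -13.42  11.  ]
slotR lo [-26.85  10.57   0.  ]
notchL [-18.66 -41.88  -0.  ]
notchR [-18.49  38.42   0.  ]
notchLf [-22.03 -41.49  11.  ]
notchRf [-21.86  37.66  11.  ]
hL lo [-33.08  -9.65  24.  ]
hR lo [-33.05   8.12  24.  ]
hL hi [-115.27   -9.81   24.  ]
hR hi [-115.25    7.93   24.  ]
```

```bash
python3 -m creep '[[-0.1,-0.06,-0.05,0,0,0],[-0.04,-0.02,-0.02,0,0,0],[0.05,0,-0.1,0,0,0],[0.07,0.01,-0.15,0,0,0],[0.07,0.01,-0.15,0,0,0],[0.07,0,-0.15,0,0,0],[0.07,0,-0.15,0,0,0],[0.07,0,-0.15,0,0,0]]'
python3 where.py h; python3 look.py w17.png; python3 where.py h
python3 - <<'E'
import cv2
a=cv2.imread('pics/w17.png');cv2.imwrite('pics/w17c.png',cv2.resize(a[0:330,130:390],None,fx=2.8,fy=1.8,interpolation=cv2.INTER_CUBIC))
E
```

```text
clock: 27.65
ee_pos: [596.2, 28.5, 105.1]
orientation: [1.912, 2.06, 0.458]
wrist_force: [1.3, 0.2, -3.2]
opening: 17.4
t 27.65 tcp rel home in home axes 0.48 -0.42 20.74 F [ 1.3  0.2 -3.2] open 17.4 turn [-0.11 -0.04  0.  ]
27.7 [596.2  28.4 104.9] yaw jaw 94.3 17.31284616455775 [ 0.5 -1.  -2.4]
[[-0.075, 0.904, 0.421], [0.997, 0.067, 0.033], [0.002, 0.422, -0.907]]
t 27.7 tcp rel home in home axes 0.39 -0.43 20.55 F [ 0.5 -1.  -2.4] open 17.3 turn [-0.1  -0.06  0.  ]
```

View pics/w17c.png

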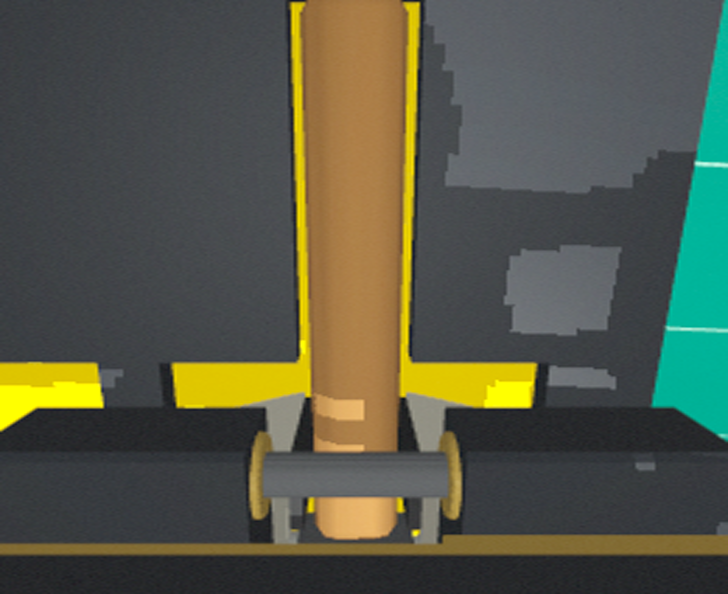

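```bash
python3 -m creep '[[0.02,0,-0.05,0,0,0],[0.02,0,-0.05,0,0,0],[0.02,0,-0.05,0,0,0],[0.02,0,-0.05,0,0,0],[0.02,0,-0.03,0,0,0],[0.01,0,-0.02,0,0,0],[0,0,0,0,0,0],[0,0,0,0,0,0]]'
python3 where.py h
```

```text
clock: 28.5
ee_pos: [597.3, 28.4, 102.8]
orientation: [1.912, 2.06, 0.458]
wrist_force: [-1.8, -0.8, -2.2]
opening: 17.3
t 28.5 tcp rel home in home axes 0.44 -0.52 18.18 F [-1.8 -0.8 -2.2] open 17.3 turn [-0.11 -0.04  0.  ]
```

```bash
python3 -m creep '[[0.01,0,-0.02,0,0,0],[0.01,0,-0.02,0,0,0],[0.01,0,-0.02,0,0,0],[0,0,-0.02,0,0,0],[0,0,0,0,0,0],[0,0,0,0,0,0],[0,0,0,0,0,0],[0,0,0,0,0,0]]'
python3 where.py h
```

```text
clock: 29.3
ee_pos: [597.5, 28.5, 102.2]
orientation: [1.912, 2.06, 0.458]
wrist_force: [-4.4, 0.4, 4.8]
opening: 17.4
t 29.3 tcp rel home in home axes 0.42 -0.5 17.52 F [-4.4  0.4  4.8] open 17.4 turn [-0.11 -0.03 -0.  ]
```

```bash
python3 -m creep '[[0,0,0,0,0,0],[0,0,0,0,0,0],[0,0,0,0,0,0],[0,0,0,0,0,0],[0,0,0,0,0,0],[0,0,0,0,0,0],[0,0,0,0,0,0],[0,0,0,0,0,0]]' 36
python3 where.py h; python3 look.py w18.png
python3 - <<'E'
import cv2
a=cv2.imread('pics/w18.png');cv2.imwrite('pics/w18c.png',cv2.resize(a[0:330,130:390],None,fx=2.8,fy=1.8,interpolation=cv2.INTER_CUBIC))
E
```

```text
clock: 30.1
ee_pos: [597.6, 28.4, 101.9]
orientation: [1.912, 2.06, 0.458]
wrist_force: [-0.1, 0.1, -0.0]
opening: 32.8
t 30.1 tcp rel home in home axes 0.38 -0.54 17.3 F [-0.1  0.1 -0. ] open 32.8 turn [-0.11 -0.04  0.  ]
30.15 [597.6  28.5 102. ] yaw jaw 94.3 33.063664916262596 [-0.4 -0.4 -0.4]
[[-0.075, 0.904, 0.421], [0.997, 0.067, 0.033], [0.002, 0.422, -0.907]]
```

View pics/w18c.png

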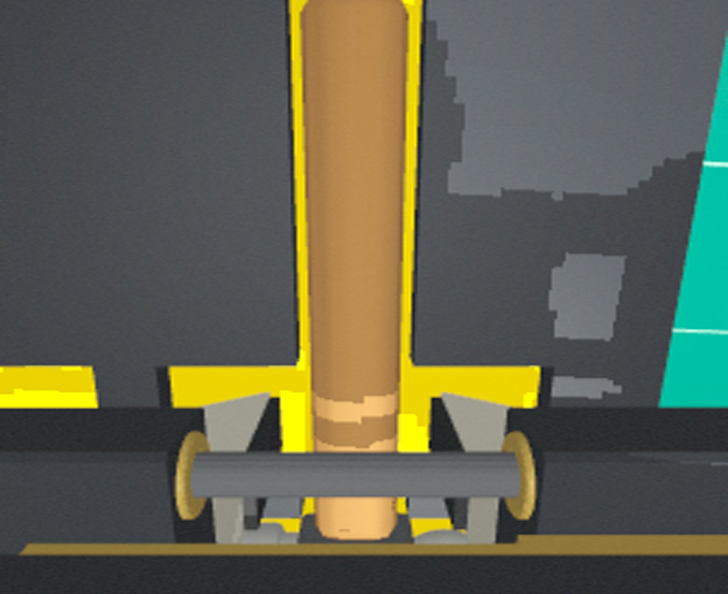

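Released with no residual force. Retreating along the slope normal.

```bash
python3 -m creep '[[-0.2,0,0.45,0,0,0],[-0.42,-0.03,0.9,0,0,0],[-0.42,-0.03,0.9,0,0,0],[-0.42,-0.03,0.9,0,0,0],[-0.42,-0.03,0.9,0,0,0],[-0.42,-0.03,0.9,0,0,0],[-0.42,-0.03,0.9,0,0,0],[-0.42,-0.03,0.9,0,0,0]]'
python3 -m creep '[[-1.4,-0.6,1,0,0,0],[-1.4,-0.6,1,0,0,0],[-1.4,-0.6,1,0,0,0],[-1.4,-0.6,1,0,0,0],[-1.4,-0.6,1,0,0,0],[-1.4,-0.6,1,0,0,0],[-1.4,-0.6,1,0,0,0],[0,0,0,0,0,0]]'
python3 look.py w19.png hammer_head hammer_butt caliper_jaws caliper_end hammer caliper
python3 - <<'E'
from hc import *
for k,o in (('h',{'head':49,'butt':-125}),('c',{'jaws':47,'end':-120})):
    A,h=frame(k); print(k,{n:(h+A[0]*v).round(1).tolist() for n,v in o.items()})
a=cv2.imread('pics/w19.png');cv2.imwrite('pics/w19c.png',cv2.resize(a[0:230,110:400],None,fx=2.6,fy=2.6,interpolation=cv2.INTER_CUBIC))
s=snap('top','top1.png')
for t in ['mallet','bench_block','punch_cup']: print(t,[(round(d['confidence'],2),w(s,d['location']).round().tolist()) for d in place_of('top',t)][:2])
E
```

```text
clock: 30.95
ee_pos: [565.8, 26.4, 170.3]
orientation: [1.912, 2.06, 0.458]
wrist_force: [-0.3, 0.3, 0.8]
opening: 33.4
clock: 31.75
ee_pos: [467.1, -16.4, 240.7]
orientation: [1.913, 2.058, 0.46]
wrist_force: [0.1, 0.1, -0.5]
opening: 33.0
hammer_head [(0.98, [647.4, 33.4, 105.2], [283.0, 249.0])]
hammer_butt [(0.98, [488.4, 17.2, 31.6], [284.0, 117.0])]
caliper_jaws [(0.7, [613.5, -70.0, 84.0], [209.0, 217.0])]
caliper_end [(0.8, [503.2, -78.8, 37.3], [203.0, 126.0])]
hammer [(0.58, [602.5, 27.2, 88.5], [283.0, 217.0])]
caliper [(0.65, [610.9, -21.7, 4.3], [247.0, 180.0]), (0.59, [612.8, -67.3, 85.1], [211.0, 218.0]), (0.16, [490.8, 17.2, 33.2], [283.0, 120.0])]
32.1 [468.4 -15.4 239. ] yaw jaw 94.32 33.127915809050954 [ 1.7 -0.2  1.1]
[[-0.075, 0.904, 0.42], [0.997, 0.068, 0.033], [0.002, 0.421, -0.907]]
h {'head': [648.8, 32.8, 106.8], 'butt': [491.5, 21.0, 33.3]}
c {'jaws': [654.7, -69.0, 106.0], 'end': [503.7, -80.4, 35.4]}
mallet [(0.6, [693.0, 330.0, 0.0])]
bench_block [(0.63, [704.0, -345.0, -3.0]), (0.21, [807.0, 45.0, -0.0])]
punch_cup [(0.91, [808.0, 45.0, -1.0])]
```

View pics/w19c.png

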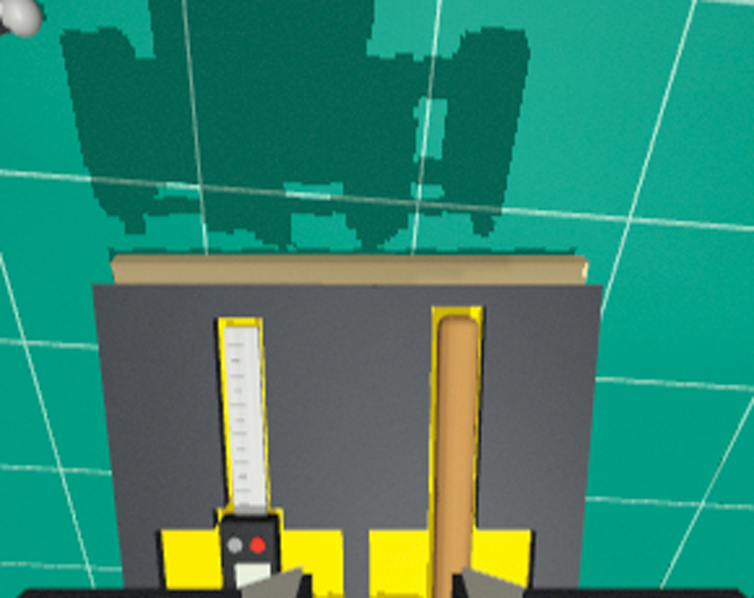

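```bash
python3 -m creep '[[0.6,0,1,0,0,0],[0.6,0,1,0,0,0],[0.6,0,1,0,0,0],[0.6,0,1,0,0,0],[0.6,0,1,0,0,0],[0.6,0,1,0,0,0],[0.6,0,1,0,0,0],[0,0,0,0,0,0]]'
python3 look.py w20.png hammer_head hammer_butt caliper_jaws caliper_end
python3 - <<'E'
from hc import *
a=cv2.imread('pics/w20.png');cv2.imwrite('pics/w20c.png',cv2.resize(a[0:230,110:400],None,fx=2.6,fy=2.6,interpolation=cv2.INTER_CUBIC))
E
```

```text
clock: 33.1
ee_pos: [511.7, -15.5, 311.2]
orientation: [1.911, 2.059, 0.461]
wrist_force: [-0.9, -0.2, -0.1]
opening: 33.2
hammer_head [(0.61, [650.2, 32.2, 104.7], [282.0, 192.0])]
hammer_butt [(0.8, [491.4, 18.1, 32.1], [284.0, 63.0])]
caliper_jaws [(0.87, [655.8, -69.8, 102.8], [213.0, 190.0])]
caliper_end [(0.84, [500.6, -82.3, 37.5], [206.0, 66.0])]
33.35 [509.6 -15.7 308.8] yaw jaw 94.3 32.83316231307759 [0.1 0.6 0.5]
[[-0.075, 0.905, 0.42], [0.997, 0.067, 0.033], [0.002, 0.421, -0.907]]
```

View pics/w20c.png

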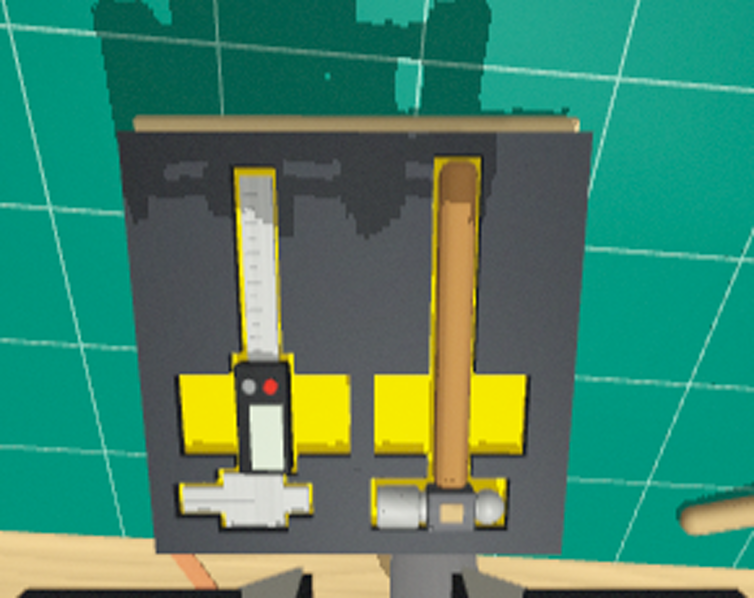

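```bash
python3 -c "
from plant import ctrl
print(ctrl.job_done())"
```

```text
the job is handed in; nothing more can be done
None
```

The hammer and the caliper are each in their own pocket, released. I handed the job in at about 33 s of the 72 s allowed; no verdict is reported.

**What I did:** I picked out the steel and black caliper and the largest hammer (174 mm from head to butt; the other two are about 130 mm). I lowered each one square to the slope until it lightly touched the pocket floor, at about 8–9 N. Then I opened the fingers inside the notches and backed off along the slope normal.

**Last checks:**
- **Fit:** The final wrist picture (`w20`) shows both tools inside their cut-outs with a yellow margin around them.
- **Position:** The networks put the hammer's head and butt and the caliper's jaws and beam end within about 5 mm of my estimated home points. The networks are only good to about 4 mm.
- **Height and flatness:** I judged these from the contact height and the arm's alignment with the slope, not from a separate measurement.
- **Bystanders:** The mallet, block and cup read within about 3 mm of their starts.

**Disagreements:**
- One network reading of the caliper's jaws in `w19`, with the jaws hidden, landed on the housing instead. It came right in `w20`.
- My camera estimates of the hammer's lengthwise grip place differed by about 5 mm between butt and head. It still went into the pocket without extra force.

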